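# Change the roll on the slanted tape dispenser

## Robot

A 6-joint arm with a two-finger parallel gripper is mounted at the origin on the work surface; the furniture and walls round the work are solid. World frame = base frame: x ahead of the robot, y to its left, z up, the work surface at z = 0. Lengths are in m, angles in rad, forces in N, time in s.
With the tool pointing down it reaches from about 0.35 to 0.775 m from the base axis. Payload 7.3 kg.
Tool frame: the origin (TCP) lies between the finger pads; the fingertips stand 19 mm ahead of it and the grasp point (between the pads) is the TCP; y points along the fingers, z is the direction in which the jaws open and shut, and the axes are right-handed (so a half turn about y gives the same grasp; the last joint's range is limited). The gripper opens to 92 mm and grips with 3 to 60 N. Pads are 19 mm wide; open, the fingers measure 130 mm over their backs; the gripper's body (75 mm by 190 mm) begins 47 mm behind the grasp point.
Start: joints at [-0.146, 0.342, 1.524, -0, 1.275, -0.146], TCP at [0.525, 0, 0.207] pointing down, gripper open.
Joint ranges: [-2.53, 2.53], [-0.77, 2.02], [0.04, 2.7], [-1, 4.14], [0.28, 2.66], [-3.11, 3.11]. Speed limits (rad/s): [2.57, 2.57, 3.14, 3.14, 3.14, 3.14].

## Interface

Orientations are given as [roll, pitch, yaw] about the fixed x, y, z axes, in that order (R = Rz(yaw) Ry(pitch) Rx(roll)).
In Python, from workcell import ctrl gives the robot as it stands. Calls block until the motion is done:
- ctrl.move_pose(position, orientation): joint-space move of the TCP to a pose.
- ctrl.move_l(position, frame=None, velocity=0.15, contact_N=None): straight line of the TCP; frame=None keeps the orientation; velocity is the mean speed in m/s. With contact_N (N) it stops when the force on the tool has changed by that much, and returns True; else False.
- ctrl.goto_joints(angles): joint-space move.
- ctrl.move_gripper(opening, newtons=None): finger opening in m; newtons is the grip in N (None keeps the last); returns when the fingers have stopped.
- ctrl.pause(seconds).
- ctrl.inverse_kinematics(position, orientation): joint angles nearest the present ones, or None.
- ctrl.sense(): the state.
- ctrl.capture(name): name is "scene" or "side" or "wrist"; returns (picture, depth): 480x640x3 uint8, blue, green, red; 480x640 float32, m along the optical axis (not along the pixel's ray), 0 where there is no reading.
- ctrl.camera_info(name): a dict with "vfov" (degrees; the focal length in pixels is half the picture's height over the tangent of half this angle, whatever the lens; pixels are square), "cx", "cy" (the principal point, pixels), "origin" and "rotation" of the camera in the world. Camera axes: x right, y up, looking along -z (the intrinsics and any distortion apply to the point x, -y, -z); pixel columns grow to the right and rows downward; lengths in m; the calibration is good to about 2 mm. A picture is of the moment at which its call begins: read the wrist's pose just before it. camera_info takes no time and is no camera call; for the wrist camera it gives the pose at the moment of the call.
A pose or a line that the arm cannot do raises ctrl.PlanningError and nothing moves.
- ctrl.job_done(): hands the job in, once; it reports no verdict.
The state is a dict: "t": time; "joint_pos": joint angles; "dq": joint speeds; "tau": joint torques, N m; "tool_pos": TCP position; "eef_rot": TCP orientation; "force": force on the tool from outside, world axes, zero at the start; "wrist_torque": the same for the moment, N m; "opening": finger opening in m.
Only numpy, scipy, OpenCV 4.12 (cv2) and the standard library are available. Lean on these libraries where they do the work, as an engineer would, in place of code of your own. Each camera call takes 0.05 s, during which the arm holds its last target.

## Task

The tape dispenser has run out. Swing its keeper arm well clear of the spindle, take off the spent cardboard core and drop it in the white waste cup, then slide the new roll of tape onto the slanted spindle until it sits flat on the black flange, and swing the keeper arm fully back over the roll. Leave the stapler, pebble stack and eraser where they are and keep the waste cup standing; I will thread the tape end myself.

Things in the scene. Friction and masses are not known exactly. Their poses are not given: they have to be found in the camera images.
- dispenser: Grey bent-sheet tape dispenser fixed to the desk, 132 mm wide (y), 105 mm deep, 100 mm high. Origin: centre of its underside, z up, front towards -x. Its plate slopes up to the rear at 40 degrees; a black flange, the spindle, a steel cutter and the keeper arm stand on it.
- spindle: Slanted spindle. Origin: centre of the flange's face, 62 mm above the desk. z: up along the spindle, 40 degrees from vertical, leaning to the dispenser's front; x: up the slope; y: level. Aluminium rod, diameter 14 mm, z 0 to 0.040, last 4 mm tapered. Flange diameter 56 mm, 8 mm thick: plate (x, y -0.065 to 0.065) at z -0.008. Cutter at x -0.057 to -0.035, y -0.054 to -0.035, up to z 0.020.
- keeper_pivot (a point): On the keeper arm's pivot axis at the top of its steel post (diameter 11 mm): x 0.020, y 0.050, z 0.0215 in the spindle frame. Axes as the spindle's; the arm turns about z.
- keeper (a joint): Keeper arm angle, rad. 0: closed, the arm lies from the pivot along -y of the spindle frame, over the face of what is on the spindle; it grows (to 1.7) as the arm swings up the slope, towards +x, clear of the spindle; starts at 0 to 0.1. Stays where left (friction, about 0.5 N at the knob). Arm 13 mm wide, spindle z 0.0215 to 0.0255: it passes 2.5 mm above a fully seated roll.
- keeper_knob (a point): Middle of the red round knob at the keeper arm's free end, 95 mm from the pivot axis. Knob diameter 12 mm, 25 mm tall, standing parallel to the spindle on the arm (spindle z 0.0255 to 0.0505; this point at 0.0385). Fixed to the arm and turns with it: z along the spindle, -y from pivot to knob.
- spent_core: Spent cardboard core, a ring of outer diameter 40 mm, hole 21 mm, 19 mm thick, 15 g, sitting loose on the spindle against the flange at the start. Origin: centre of its lower face; z is its axis.
- core_mid (a point): Centre of the spent core, 9.5 mm above its lower face on its axis.
- new_roll: New roll of beige paper tape lying flat on the desk, outer diameter 65 mm, hole about 19 mm clear, 19 mm thick, about 50 g. Origin: centre of its lower face; z is its axis. Either face may go down on the spindle.
- roll_mid (a point): Centre of the new roll, 9.5 mm above its lower face on its axis.
- waste_cup: Round white plastic waste cup standing loose on the desk, 112 mm across the rim, 80 mm high, walls 3 mm, open at the top, about 0.6 kg. Origin: centre of its underside; z up.
- stapler: Bystander: pale green stapler, 36x128x42 mm, lying loose. Origin: centre of its underside; long axis y.
- pebbles: Bystander: ornament of four glued grey pebbles, 48 mm across, 79 mm tall, standing upright. Origin: centre of its underside.
- eraser: Bystander: blue and white eraser, 21x46x13 mm. Origin: centre of its underside; long axis y.
Mind the look-alikes: they are no part of the job. Of the things like the spent_core, leave any that is pink; of the rest the smaller one is meant.

How it is judged:
By the outcome, as a careful person would: the job done as asked, in the order asked, and still so for the second after the job is handed in, with the robot touching nothing.
It also fails if it takes over 72 s, if anything falls off the work surface, if the arm or the gripper's body presses on something with over 40 N, if the wrist force passes 120 N, or if a joint passes its speed limit or range.

## Working session

There is one attempt and no reset: what is moved stays moved. The work goes in short steps, each a Python script; the robot and the scene stay as the last script left them, time stands still between calls to the robot, and variables do not carry over. Pictures are saved under pics/ and viewed, and the job is handed in when it is done.

```bash
ls; mkdir -p pics
python3 - <<'E'
from workcell import ctrl
import cv2,numpy as np
s=ctrl.sense(); print(s)
for n in ["scene","side","wrist"]:
    i=ctrl.camera_info(n); print(n,i)
    p,d=ctrl.capture(n); cv2.imwrite(f"pics/{n}0.png",p); np.save(f"pics/{n}0.npy",d)
    print((d>0).mean(), d[d>0].min() if (d>0).any() else 0,d.max())
E
```

```text
pics
{'t': 0.0, 'joint_pos': array([-1.46008582e-01,  3.42697000e-01,  1.52500366e+00,  3.75774760e-05,
        1.27538311e+00, -1.46017719e-01]), 'dq': array([-2.65479886e-04,  1.98487144e-04,  1.68399808e-03, -7.16936920e-04,
        2.63634218e-04,  8.67239675e-05]), 'tau': array([ 7.61924657e-04, -4.31245601e+01, -2.44219762e+01,  7.17750052e-02,
        5.59406646e-02, -1.04314388e-04]), 'tool_pos': array([5.24576499e-01, 9.22978069e-05, 2.06562990e-01]), 'eef_rot': array([-1.57226635e+00,  2.52508243e-04, -1.57079834e+00]), 'force': array([-0.04828445, -0.07101065,  0.45395067]), 'wrist_torque': array([ 0.00353572, -0.04708216, -0.00341721]), 'opening': 0.09174826152506387}
scene {'vfov': 52.18284864656536, 'cx': 311.64426243304734, 'cy': 242.67483164877208, 'origin': array([-0.05402082, -0.64523242,  0.42108844]), 'rotation': array([ 1.15667928,  0.02220499, -0.84257381])}
0.9865592447916667 0.4888718 3.285876
side {'vfov': 42.432977409824936, 'cx': 312.6380555968773, 'cy': 237.67549621577498, 'origin': array([0.09616941, 0.83646875, 0.89641112]), 'rotation': array([ 0.91361726,  0.02126877, -2.73514837])}
0.9824576822916666 0.57181317 3.9999866
wrist {'vfov': 58.33690236461631, 'cx': 318.2150901921701, 'cy': 231.24968387003833, 'origin': array([0.52442627, 0.06702039, 0.38365483]), 'rotation': array([-0.25460927,  0.00147642,  0.00086663])}
0.996025390625 0.05009245 0.44253752
```

View pics/scene0.png

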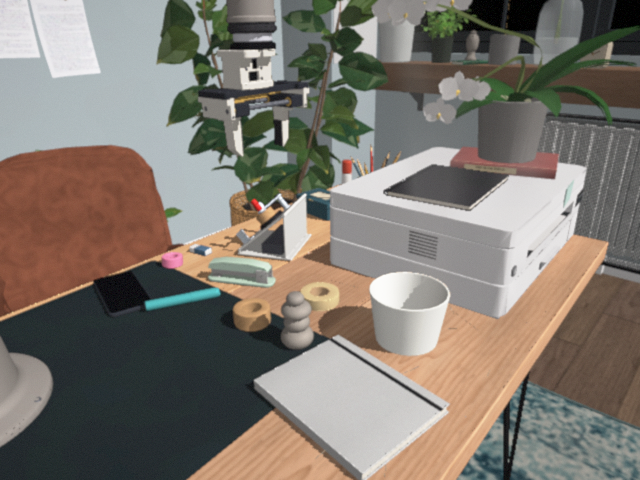

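View pics/side0.png

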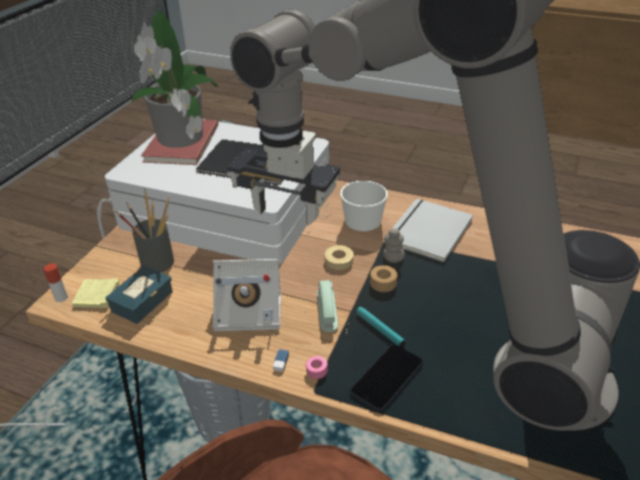

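View pics/wrist0.png

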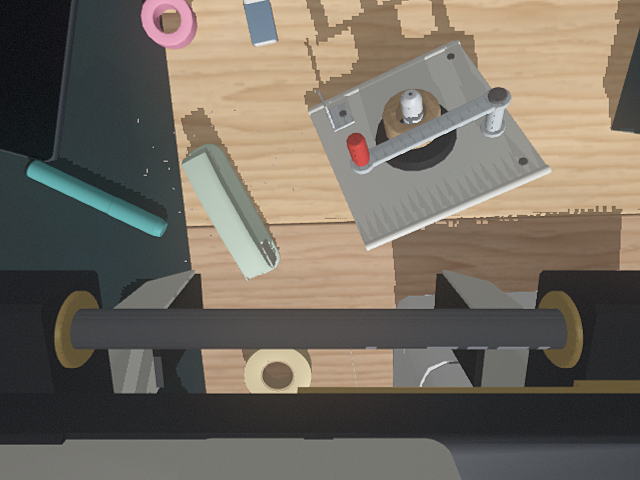

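The wrist view shows the dispenser with the spent core on its spindle at about (412,115), the red knob at (358,150), the pivot at (497,98) and the pale beige roll at (278,372). A pink ring sits at (168,20). The scene view also shows a darker tan ring at (252,316).

Next I'll measure them.

```bash
cat > h.py <<'E'
import numpy as np,cv2
from scipy.spatial.transform import Rotation as R
def rm(e): return R.from_euler('xyz',e).as_matrix()
def rays(info,uv):
    f=240/np.tan(np.radians(info['vfov'])/2); uv=np.atleast_2d(uv).astype(float)
    d=np.c_[(uv[:,0]-info['cx'])/f,-(uv[:,1]-info['cy'])/f,-np.ones(len(uv))]
    return d@rm(info['rotation']).T
def cloud(info,d):
    v,u=np.mgrid[:480,:640]; r=rays(info,np.c_[u.ravel(),v.ravel()])
    return (info['origin']+r*d.ravel()[:,None]).reshape(480,640,3)
def plane_hit(info,uv,p0,n):
    r=rays(info,uv); t=((p0-info['origin'])@n)/(r@n); return info['origin']+r*t[:,None]
def fitplane(P):
    c=P.mean(0); n=np.linalg.svd(P-c,full_matrices=False)[2][2]; n*=np.sign(n[2]); return c,n
E
python3 - <<'E'
from h import *
from workcell import ctrl
cl={}
for n in ["wrist","scene","side"]:
    i=ctrl.camera_info(n); d=np.load(f"pics/{n}0.npy"); cl[n]=cloud(i,d)
C=cl["wrist"]
# desk
print("desk z", [C[v,u].round(4) for u,v in [(290,200),(330,300),(280,60),(240,240),(230,380)]])
for nm,(u0,v0,u1,v1) in dict(plate=(385,190,500,215),plate2=(330,130,345,160)).items():
    P=C[v0:v1,u0:u1].reshape(-1,3); c,nn=fitplane(P); print(nm,c,nn,np.degrees(np.arccos(nn[2])),np.degrees(np.arctan2(nn[1],nn[0])),np.abs((P-c)@nn).max())
for nm,uv in dict(knobtop=(357,138),pivtop=(498,96),rodtop=(411,95),roll=(255,372)).items(): print(nm,C[uv[1],uv[0]])
S=cl["scene"]; D=cl["side"]
for nm,uv in dict(cup=(408,280),tanring=(240,308),beige=(305,295),printer=(400,260)).items(): print("scene",nm,S[uv[1],uv[0]])
for nm,uv in dict(cup=(345,190),tan=(374,276),beige=(329,257),pink=(309,366),printercorner=(265,235),prn2=(325,150)).items(): print("side",nm,D[uv[1],uv[0]])
E
python3 -c "
import cv2
p=cv2.imread('pics/side0.png');q=cv2.imread('pics/wrist0.png')
a=cv2.resize(p[220:390,200:430],None,fx=3.4,fy=3.4,interpolation=2);cv2.imwrite('pics/sidecrop.png',a)
a=cv2.resize(q[20:270,290:570],None,fx=2.3,fy=2.3,interpolation=2);cv2.imwrite('pics/wristcrop.png',a)"
```

```text
desk z [array([ 0.4984, -0.0039, -0.0011]), array([ 0.5355, -0.1016, -0.001 ]), array([4.920e-01, 1.149e-01, 2.000e-04]), array([ 0.4593, -0.0298,  0.0409]), array([ 0.4346, -0.1892, -0.0006])]
plate [0.61517195 0.00883483 0.07634463] [ 0.02168371 -0.96936927  0.24464879] 75.83892093235002 -88.7185709248924 0.016838746106120166
plate2 [0.53863866 0.048154   0.04320093] [0.99923936 0.01342607 0.03661214] 87.90180995829978 0.7697961510854686 0.005613316709417384
knobtop [0.54798562 0.05592017 0.11326368]
pivtop [0.63811599 0.08143417 0.09806105]
rodtop [0.58396285 0.08226388 0.09294159]
roll [ 0.46348816 -0.16787456  0.01823559]
scene cup [ 0.52872352 -0.31084512  0.06712574]
scene tanring [ 0.35190801 -0.12380352  0.02812267]
scene beige [ 0.45736473 -0.16260361  0.01853426]
scene printer [ 0.60105588 -0.25153103  0.05559924]
side cup [ 0.5386128  -0.34603498  0.06831273]
side tan [ 0.38305818 -0.11138368  0.03235088]
side beige [ 0.50064738 -0.14838382  0.0200526 ]
side pink [0.41682432 0.15548778 0.01968444]
side printercorner [ 0.62497293 -0.08880365  0.08898334]
side prn2 [ 0.60898487 -0.39094656  0.14085784]
```

View pics/sidecrop.png

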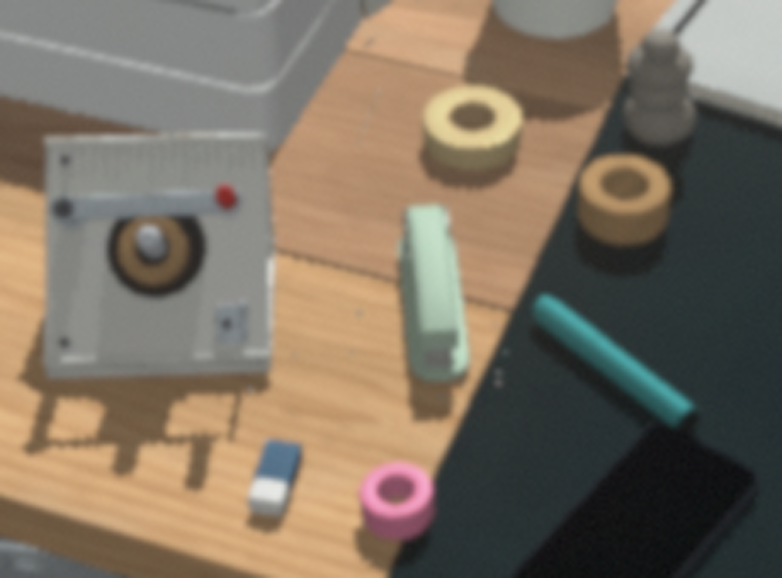

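View pics/wristcrop.png

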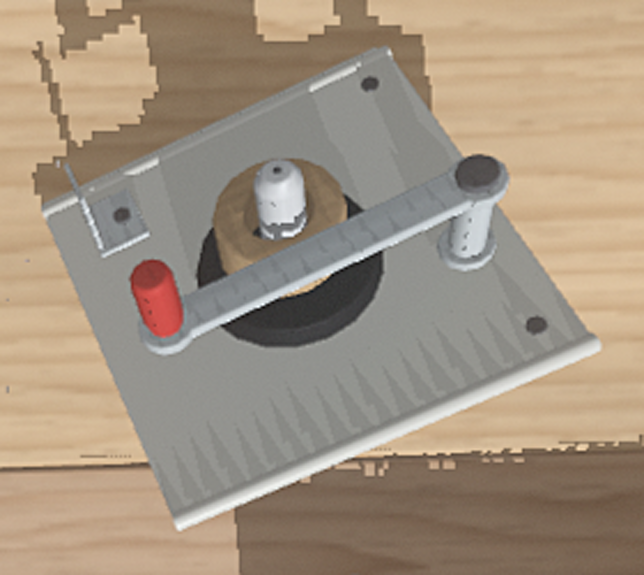

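The core look-alikes are the ring on the spindle at wrist (405,118), about 40 mm across, the larger tan ring on the mat at side (384,278), and the pink ring at side (316,367). The one on the spindle is the spent core: it isn't pink, it's the smaller of the two tan rings, and it sits against the flange. The crops confirm this. The new roll is the pale beige one at side (339,258).

Next I'll get a view along the spindle axis.

```bash
cat >> h.py <<'E'
def spindle_R(yaw):
    # dispenser yaw; spindle: rot about dispenser y by -40deg (z leans to -x)
    return R.from_euler('z',yaw).as_matrix()@R.from_euler('y',-40,degrees=True).as_matrix()
def tool_R(axis_z, jaw):
    # tool y = pointing dir ; tool z = jaw direction
    y=-axis_z/np.linalg.norm(axis_z); z=jaw-(jaw@y)*y; z/=np.linalg.norm(z); x=np.cross(y,z)
    return np.c_[x,y,z]
def eul(M): return R.from_matrix(M).as_euler('xyz')
E
python3 - <<'E'
from h import *
from workcell import ctrl
i=ctrl.camera_info("wrist"); ez=np.array([0,0,1.])
e=plane_hit(i,[(372,247),(548,172)],ez*.1,ez); v=e[1]-e[0]; print(e,np.linalg.norm(v),np.degrees(np.arctan2(v[1],v[0])))
e=plane_hit(i,[(309,112),(457,42)],ez*.02,ez); v=e[1]-e[0]; print(e,np.linalg.norm(v),np.degrees(np.arctan2(v[1],v[0])))
yaw=np.arctan2(v[1],v[0])-np.pi/2
S=spindle_R(yaw)
o=np.array([0.584,0.084,0.0926])-.04*S[:,2]; print("o",o,S)
s=ctrl.sense(); T=rm(s['eef_rot']); Cr=rm(i['rotation'])
off=T.T@(i['origin']-s['tool_pos']); rel=T.T@Cr; print("off",off,rel)
print(T)
# want camera looking along -zs at distance .28 from o+.02zs
for ang in range(0,360,30):
  a=np.radians(ang); jaw=S@np.array([np.cos(a),np.sin(a),0])
  # camera -z = -zs  => Cr' z = zs ; Cr'=T' rel -> camera z in tool = rel[:,2]
  # choose T' with T' rel[:,2]=zs and jaw = cam x(≈±tool z)
  cx=jaw; cy=np.cross(S[:,2],cx); Cn=np.c_[cx,cy,S[:,2]]; Tn=Cn@rel.T
  cam=o+S@np.array([.02,0,.30]); tp=cam-Tn@off
  print(ang,tp.round(3),ctrl.inverse_kinematics(tp,eul(Tn)))
for nm,l in dict(knob0=(.02,-.045,.049),knob1=(.115,.045,.049),core=(0,0,.021),above=(0,0,.12)).items():
  for ang in (0,45,90,135,180,225,270,315):
    a=np.radians(ang); jaw=S@np.array([np.cos(a),np.sin(a),0])
    q=ctrl.inverse_kinematics(o+S@np.array(l),eul(tool_R(S[:,2],jaw))); print(nm,ang,None if q is None else np.round(q,2))
E
```

```text
[[ 0.56119422 -0.01799903  0.1       ]
 [ 0.67528805  0.03361505  0.1       ]] 0.12522544994232693 24.3411750771802
[[0.51647997 0.07279164 0.02      ]
 [0.63275376 0.12578016 0.02      ]] 0.12777863245685578 24.499797257430917
o [0.5946623  0.06060349 0.06195822] [[ 0.31767099  0.90996274 -0.26655761]
 [-0.6970719   0.41469002  0.58491277]
 [ 0.64278761  0.          0.76604444]]
off [-0.06697822 -0.17701155 -0.00042463] [[-8.80786001e-04 -9.67720454e-01 -2.52024498e-01]
 [ 1.64162570e-04  2.52024452e-01 -9.67720853e-01]
 [ 9.99999599e-01 -8.93727969e-04 -6.31161329e-05]]
[[-1.49673932e-05 -1.09067303e-03  9.99999405e-01]
 [-9.99999991e-01  1.29874174e-04 -1.48257517e-05]
 [-1.29857927e-04 -9.99999397e-01 -1.09067496e-03]]
0 [0.553 0.103 0.161] [ 0.42419957  0.40172218  1.8604474  -0.98864728  0.83877375  2.15217057]
30 [0.559 0.098 0.167] [ 0.33912263  0.36674385  1.79698667 -0.75640478  0.82529853  1.36542895]
60 [0.568 0.096 0.172] [ 0.28834352  0.39678733  1.66607771 -0.56164575  0.94929469  0.64354992]
90 [0.578 0.098 0.173] [ 0.28254189  0.47627324  1.50574364 -0.48616655  1.13
[... 1408 characters left out ...]
5 [ 0.36  0.66  1.64 -0.87  1.    1.27]
core 90 [ 0.36  0.66  1.64 -0.87  1.    0.48]
core 135 [ 0.36  0.66  1.64 -0.87  1.   -0.3 ]
core 180 [ 0.36  0.66  1.64 -0.87  1.   -1.09]
core 225 [ 0.36  0.66  1.64 -0.87  1.   -1.88]
core 270 [ 0.36  0.66  1.64 -0.87  1.   -2.66]
core 315 [ 0.36  0.66  1.64 -0.87  1.    2.84]
above 0 [ 0.47  0.56  1.56 -0.77  1.19  1.98]
above 45 [ 0.47  0.56  1.56 -0.77  1.19  1.19]
above 90 [ 0.47  0.56  1.56 -0.77  1.19  0.41]
above 135 [ 0.47  0.56  1.56 -0.77  1.19 -0.38]
above 180 [ 0.47  0.56  1.56 -0.77  1.19 -1.16]
above 225 [ 0.47  0.56  1.56 -0.77  1.19 -1.95]
above 270 [ 0.47  0.56  1.56 -0.77  1.19 -2.74]
above 315 [ 0.47  0.56  1.56 -0.77  1.19  2.76]
```

Run:
```python
from h import *
from workcell import ctrl
i=ctrl.camera_info("wrist"); s=ctrl.sense(); T=rm(s['eef_rot']); rel=T.T@rm(i['rotation']); off=T.T@(i['origin']-s['tool_pos'])
yaw=np.radians(24.45-90);S=spindle_R(yaw); o=np.array([0.5947,.0606,.062])
cx=S[:,1]; Cn=np.c_[cx,np.cross(S[:,2],cx),S[:,2]]; Tn=Cn@rel.T; tp=o+S@np.array([.05,0,.29])-Tn@off
print(tp); ctrl.move_pose(tp,eul(Tn)); print(ctrl.sense()['t'])
i=ctrl.camera_info("wrist");p,d=ctrl.capture("wrist"); cv2.imwrite("pics/w1.png",p); np.save("pics/w1.npy",d)
import pickle; pickle.dump(i,open("pics/w1.pkl","wb"))
```

```text
[0.59022929 0.07138642 0.18512733]
0.6833
```

View pics/w1.png

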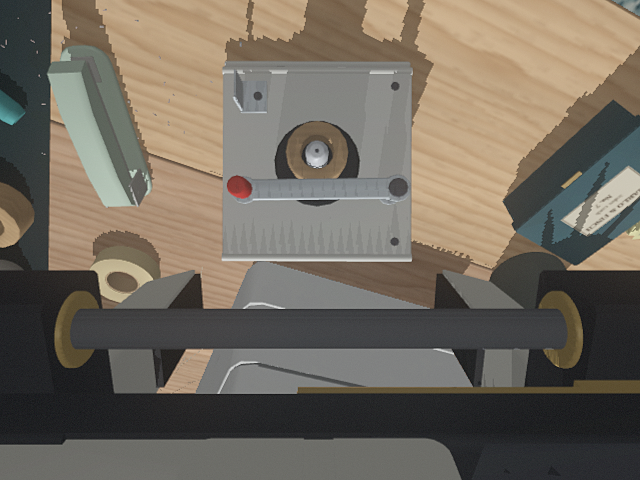

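The axial view shows the dispenser nearly square. The knob is at (239,187), the pivot cap at (397,187), the spindle tip at (317,152) and the flange around (317,165).

Run:
```python
from h import *
import pickle
i=pickle.load(open("pics/w1.pkl","rb")); p=cv2.imread("pics/w1.png"); d=np.load("pics/w1.npy")
S=spindle_R(np.radians(24.45-90)); o=np.array([0.5947,.0606,.062]); C=cloud(i,d)
L=(C-o)@S
# plate plane fit
m=np.zeros((480,640),bool); m[90:170,290:380]=1; m[100:240,230:270]=1; m[200:245,290:380]=1
hsv=cv2.cvtColor(p,cv2.COLOR_BGR2HSV)
m&=(hsv[...,1]<30)&(hsv[...,2]>100)&(np.abs(L[...,2]+.008)<.006)
c,n=fitplane(C[m]); nl=S.T@n; print("plate local c",(S.T@(c-o)).round(4),"normal local",nl.round(4),m.sum())
def loc(uv,z): return (plane_hit(i,uv,o+S[:,2]*z,S[:,2])-o)@S
# plate edges via bright grey region on rows/cols
g=(np.abs(L[...,2]+.008)<.004)
for r in (110,140,220,240):
    cs=np.where(g[r,200:440])[0]+200; print("row",r,cs.min(),cs.max(),loc([(cs.min()-.5,r),(cs.max()+.5,r)],-.008)[:,:2].round(4).tolist())
# flange
fl=((hsv[...,2]<60)&(L[...,2]>-.006)&(L[...,2]<.006)).astype(np.uint8); fl[:110]=0; fl[215:]=0; fl[:,:260]=0; fl[:,370:]=0
pts=cv2.findContours(fl,cv2.RETR_EXTERNAL,cv2.CHAIN_APPROX_NONE)[0]; pts=np.vstack([q[:,0] for q in pts if len(q)>20])
hull=cv2.convexHull(pts)[:,0]; Q=loc(hull,0)
A=np.c_[2*Q[:,:2],np.ones(len(Q))]; b=(Q[:,:2]**2).sum(1); s=np.linalg.lstsq(A,b,rcond=None)[0]; r=np.sqrt(s[2]+s[0]**2+s[1]**2); print("flange",s[:2],r, np.abs(np.hypot(*(Q[:,:2]-s[:2]).T)-r).max())
print("flange z",np.median(L[...,2][fl>0]))
# rod tip
mm=(hsv[...,1]<40)&(L[...,2]>.034)&(L[...,2]<.05); mm[:130]=0;mm[175:]=0;mm[:,:290]=0;mm[:,345:]=0
print("rod pts local mean",L[mm].mean(0),mm.sum(),"topz",np.percentile(L[mm][:,2],[50,95]))
# knob
k=((hsv[...,1]>130)&((hsv[...,0]<8)|(hsv[...,0]>172))); k[:160]=0;k[215:]=0;k[:,:210]=0;k[:,270:]=0
Lk=L[k]; print("knob z pct",np.percentile(Lk[:,2],[5,50,95])); top=Lk[Lk[:,2]>.048]; print("knob top",top.mean(0),len(top))
kt=k&(L[...,2]>.047); (u,v),rr=cv2.minEnclosingCircle(np.argwhere(kt)[:,::-1].astype(np.float32)); print((u,v),rr,loc([(u,v)],.0505))
# pivot cap
pc=(hsv[...,2]<100)&(L[...,2]>.015); pc[:165]=0;pc[210:]=0;pc[:,:380]=0;pc[:,415:]=0
(u,v),rr=cv2.minEnclosingCircle(np.argwhere(pc)[:,::-1].astype(np.float32)); print("pivot",(u,v),rr,np.median(L[pc][:,2]),loc([(u,v)],np.median(L[pc][:,2])))
# core
cr=(hsv[...,1]>70)&(hsv[...,0]>8)&(hsv[...,0]<25)&(L[...,2]>.012)&(L[...,2]<.024); cr[:110]=0;cr[200:]=0;cr[:,:270]=0;cr[:,360:]=0
print("core z",np.median(L[cr][:,2])); pts=np.argwhere(cr)[:,::-1]; hull=cv2.convexHull(pts.astype(np.int32))[:,0]; hull=hull[hull[:,1]<165]; Q=loc(hull,.019)
A=np.c_[2*Q[:,:2],np.ones(len(Q))]; b=(Q[:,:2]**2).sum(1); s=np.linalg.lstsq(A,b,rcond=None)[0]; print("core",s[:2],np.sqrt(s[2]+s[0]**2+s[1]**2))
# roll & printer
W=C[(C[...,2]>.03)&(np.arange(640)[None]>190)&(np.arange(640)[None]<500)&(np.arange(480)[:,None]>262)&(np.arange(480)[:,None]<300)]
print("printer",np.percentile(W,[2,50,98],axis=0))
```

```text
plate local c [ 0.0029 -0.0079 -0.0086] normal local [0.0015 0.0023 1.    ] 12680
row 110 223 411 [[-0.0364, -0.0666], [-0.0368, 0.0646]]
row 140 223 411 [[-0.0156, -0.0665], [-0.016, 0.0647]]
row 220 223 411 [[0.04, -0.0663], [0.0395, 0.0649]]
row 240 223 411 [[0.0538, -0.0663], [0.0534, 0.0649]]
flange [ 0.00128969 -0.0011063 ] 0.028283511713601484 0.0002602937251726771
flange z -0.0007333949591729375
rod pts local mean [ 0.00101987 -0.00093595  0.03812784] 412 topz [0.03843117 0.0400722 ]
knob z pct [0.03792513 0.04936652 0.05065075]
knob top [ 0.02217656 -0.04544047  0.050409  ] 313
(237.0, 185.8125) 10.388081550598145 [[ 0.02237781 -0.04530571  0.0505    ]]
pivot (397.9637756347656, 186.94203186035156) 9.434333801269531 0.027869446065996697 [[0.02035739 0.04872916 0.02786945]]
core z 0.018219984751640626
core [-0.00258567 -0.00103118] 0.01947800758708977
printer [[ 0.53818914 -0.10771612  0.03071919]
 [ 0.62439249  0.07039362  0.20149317]
 [ 0.67005773  0.1234835   0.22167973]]
```

```bash
cat >> h.py <<'E'
S=spindle_R(np.radians(24.45-90)); o=np.array([0.5947,.0606,.062])+S@np.array([.0012,-.001,-.0005])
PIV=np.array([.020,.050])
def W(l): return o+S@np.asarray(l,float)
def TE(ang): # tool along -spindle z, jaw at ang deg in spindle xy
    a=np.radians(ang); return eul(tool_R(S[:,2],S@np.array([np.cos(a),np.sin(a),0])))
def knob(th,z=.049,r=.095): return W([PIV[0]+r*np.sin(th),PIV[1]-r*np.cos(th),z])
def st(ctrl,msg=""):
    s=ctrl.sense(); print(msg,"t",round(s['t'],2),"loc",((s['tool_pos']-o)@S).round(4),"pos",s['tool_pos'].round(4),"F",s['force'].round(2),"op",round(s['opening'],4)); return s
E
python3 - <<'E'
from h import *
from workcell import ctrl
th=0.02
ctrl.move_gripper(.04)
ctrl.move_pose(knob(th,.11),TE(0)); st(ctrl)
print(ctrl.move_l(knob(th,.049),velocity=.1,contact_N=5)); st(ctrl)
i=ctrl.camera_info("wrist");p,d=ctrl.capture("wrist"); cv2.imwrite("pics/w2.png",p)
ctrl.move_gripper(.008,4); st(ctrl,"grip")
E
```

```text
t 3.43 loc [ 0.022  -0.0448  0.11  ] pos [0.5312 0.0895 0.1608] F [ 0.09 -0.38  0.11] op 0.04
False
 t 4.19 loc [ 0.0221 -0.0447  0.0492] pos [0.5475 0.0539 0.1143] F [ 0.01 -1.17 -0.08] op 0.0399
grip t 4.96 loc [ 0.0219 -0.045   0.049 ] pos [0.5472 0.0538 0.114 ] F [ 0.2  -0.71 -0.32] op 0.0082
```

View pics/w2.png

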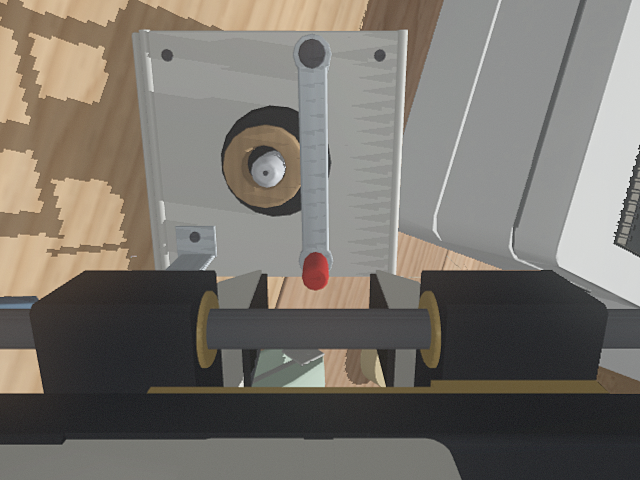

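Run:
```python
from h import *
from workcell import ctrl
p,d=ctrl.capture("wrist"); cv2.imwrite("pics/w3.png",cv2.resize(p[200:420,160:480],None,fx=2.4,fy=2.4,interpolation=2));
```

```text
(no output)
```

View pics/w3.png

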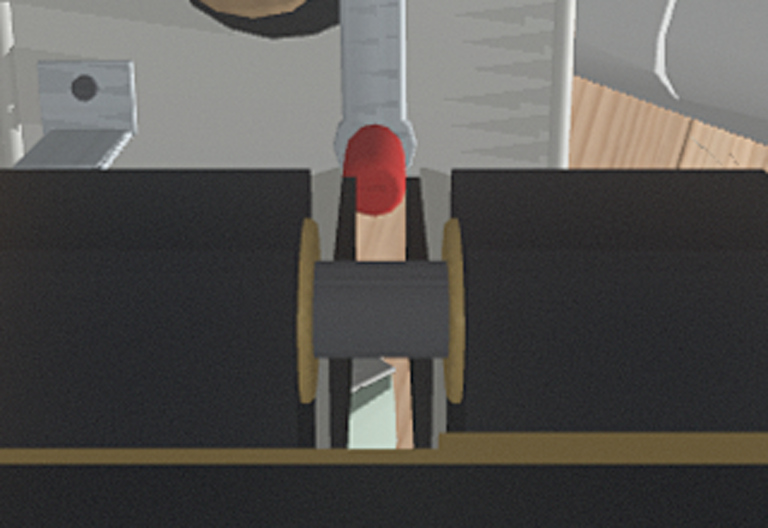

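Run:
```python
from h import *
from workcell import ctrl
i=ctrl.camera_info("wrist"); s=ctrl.sense(); p,d=ctrl.capture("wrist"); C=cloud(i,d); T=rm(s['eef_rot']); L=(C-s['tool_pos'])@T
for c,r in [(300,278),(303,290),(303,300),(338,278),(340,290),(312,260),(316,275),(316,285),(297,285),(345,285),(316,325),(250,290),(316,300)]:
    print((c,r),p[r,c],"depth",d[r,c].round(4),"tool",L[r,c].round(4),"spin",((C[r,c]-o)@S).round(4))
# depth points close to tool
m=(np.abs(L[...,2])<.05)&(L[...,1]<.03)&(d>0); 
for y0 in np.arange(-.06,.03,.01):
    k=m&(L[...,1]>y0)&(L[...,1]<y0+.01); print(round(y0,3),k.sum(),L[k].min(0).round(3) if k.any() else '',L[k].max(0).round(3) if k.any() else '')
```

```text
(300, 278) [120 126 126] depth 0.1586 tool [-0.0103 -0.0278 -0.0068] spin [ 0.0152 -0.0347  0.0767]
(303, 290) [46 45 48] depth 0.1515 tool [-0.0087 -0.0355 -0.0054] spin [ 0.0165 -0.0363  0.0844]
(303, 300) [41 43 47] depth 0.1427 tool [-0.0089 -0.0445 -0.0051] spin [ 0.0168 -0.0361  0.0935]
(338, 278) [117 123 123] depth 0.0 tool [-6.690e-02 -1.769e-01 -1.000e-04] spin [0.0218 0.0219 0.2259]
(340, 290) [118 123 124] depth 0.1469 tool [-0.0105 -0.0398  0.0074] spin [ 0.0293 -0.0345  0.0888]
(312, 260) [ 49  52 112] depth 0.1943 tool [-0.0054  0.0078 -0.0028] spin [ 0.0191 -0.0395  0.0412]
(316, 275) [ 51  55 140] depth 0.1854 tool [-0.002  -0.0022 -0.001 ] spin [ 0.0209 -0.043   0.0512]
(316, 285) [ 51  53 139] depth 0.1882 tool [ 0.0032 -0.0007 -0.001 ] spin [ 0.0209 -0.0482  0.0497]
(297, 285) [117 123 124] depth 0.1511 tool [-0.0106 -0.0354 -0.0075] spin [ 0.0144 -0.0344  0.0844]
(345, 285) [118 123 124] depth 0.1511 tool [-0.0106 -0.0354  0.0094] spin [ 0.0313 -0.0344  0.0844]
(316, 325) [74 72 71] depth 0.0828 tool [-0.0286 -0.1014 -0.0005] spin [ 0.0214 -0.0164  0.1503]
(250, 290) [42 40 39] depth 0.081 tool [-0.0358 -0.1013 -0.0129] spin [ 0.009  -0.0092  0.1503]
(316, 300) [130 156 184] depth 0.3494 tool [ 0.0751  0.1472 -0.0018] spin [ 0.0201 -0.1201 -0.0982]
-0.06 116 [-0.011 -0.056 -0.008] [ 0.01  -0.05   0.008]
-0.05 356 [-0.011 -0.05  -0.009] [-0.007 -0.04   0.009]
-0.04 415 [-0.011 -0.04  -0.01 ] [-0.003 -0.03   0.01 ]
-0.03 406 [-0.011 -0.03  -0.011] [ 0.003 -0.02   0.011]
-0.02 20 [-0.011 -0.02  -0.009] [-0.008 -0.018  0.008]
-0.01 410 [-0.005 -0.003 -0.006] [ 0.005 -0.     0.004]
0.0 591 [-0.05   0.    -0.028] [0.003 0.01  0.004]
0.01 651 [-0.1    0.01  -0.029] [0.    0.02  0.005]
0.02 7757 [-0.103  0.02  -0.045] [0.005 0.03  0.007]
```

Run:
```python
from h import *
from workcell import ctrl
for n,tag in [("scene","scene0"),("side","side0")]:
    i=ctrl.camera_info(n); C=cloud(i,np.load(f"pics/{tag}.npy"))
    m=(np.abs(C[...,0]-.525)<.09)&(np.abs(C[...,1])<.04)&(C[...,2]>.12)&(C[...,2]<.4)
    print(n,np.percentile(C[m][:,2],[0,1,5,20]))
for n in("scene","side"):
    p,d=ctrl.capture(n); cv2.imwrite(f"pics/{n}1.png",p)
    i=ctrl.camera_info(n); C=cloud(i,d); s=ctrl.sense(); T=rm(s['eef_rot']); L=(C-s['tool_pos'])@T
    m=(np.abs(L[...,0])<.02)&(np.abs(L[...,2])<.03)&(L[...,1]<.06)&(L[...,1]>-.06)
    for a in np.arange(-.06,.06,.01):
        k=m&(L[...,1]>a)&(L[...,1]<a+.01); print(n,round(a,2),k.sum(), L[k].min(0).round(3) if k.any() else '',L[k].max(0).round(3) if k.any() else '', p[k].mean(0).round(0) if k.any() else '')
p=cv2.imread("pics/side1.png"); cv2.imwrite("pics/side1c.png",cv2.resize(p[200:350,180:340],None,fx=4,fy=4,interpolation=2))
```

```text
scene [0.22515637 0.23068227 0.2459382  0.29294006]
side [0.22436812 0.23322506 0.25124381 0.30509788]
scene -0.06 133 [-0.011 -0.06  -0.022] [ 0.015 -0.05   0.023] [152. 157. 160.]
scene -0.05 129 [-0.007 -0.05  -0.023] [ 0.015 -0.04   0.022] [148. 154. 157.]
scene -0.04 124 [-0.011 -0.04  -0.02 ] [ 0.015 -0.03   0.021] [150. 155. 158.]
scene -0.03 97 [-0.01  -0.03  -0.019] [ 0.014 -0.02   0.018] [137. 143. 147.]
scene -0.02 7 [-0.006 -0.02  -0.007] [ 0.011 -0.019  0.008] [108. 119. 126.]
scene -0.01 5 [ 0.001 -0.001 -0.006] [ 0.007 -0.     0.004] [ 47.  63. 165.]
scene 0.0 31 [-0.003  0.    -0.008] [0.008 0.01  0.005] [ 50.  56. 198.]
scene 0.01 32 [-0.003  0.01  -0.007] [0.009 0.02  0.004] [ 66.  68. 202.]
scene 0.02 33 [-0.017  0.02  -0.007] [0.011 0.027 0.006] [165. 162. 194.]
scene 0.03 0   
scene 0.04 5 [-0.018  0.049 -0.028] [-0.016  0.05  -0.015] [47. 61. 78.]
scene 0.05 65 [-0.02   0.05  -0.029] [0.02  0.059 0.03 ] [76. 77. 80.]
side -0.06 0   
side -0.05 0   
side -0.04 0   
side -0.03 0   
side -0.02 0   
side -0.01 0   
side 0.0 0   
side 0.01 0   
side 0.02 0   
side 0.03 0   
side 0.04 0   
side 0.05 0
```

View pics/side1c.png

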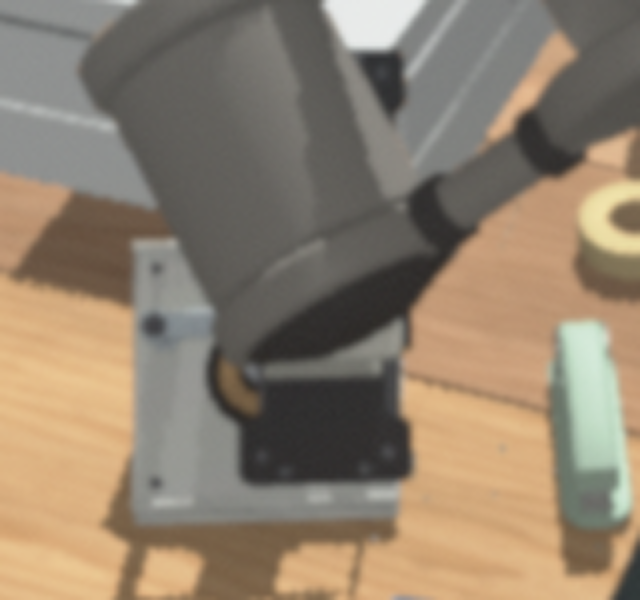

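All three cameras put the fingertips about 19 mm **behind** the reported TCP (tool y ≈ -0.019). The description says 19 mm ahead, so the gripper closed above the knob without touching it. From here I'll plan by the measured tip position, so the TCP goes 38 mm deeper, and I'll guard the descents with contact detection.

```bash
cat >> h.py <<'E'
TIP=-0.019  # measured fingertip position along tool y from the reported TCP
def kt(th,tipz): return knob(th,tipz+TIP)   # TCP target such that fingertips are at spindle z = tipz
E
python3 - <<'E'
from h import *
from workcell import ctrl
ctrl.move_gripper(.04)
print(ctrl.move_l(kt(.02,.031),velocity=.08,contact_N=4)); st(ctrl)
ctrl.move_gripper(.006,4); st(ctrl,"grip")
p,d=ctrl.capture("wrist"); cv2.imwrite("pics/w4.png",cv2.resize(p[150:420,160:480],None,fx=2.2,fy=2.2,interpolation=2));
E
```

```text
False
 t 6.49 loc [ 0.0219 -0.0451  0.0116] pos [0.5571 0.0319 0.0854] F [ 0.79  0.06 -0.85] op 0.0399
grip t 7.06 loc [ 0.0219 -0.0449  0.0122] pos [0.5572 0.0324 0.0858] F [-0.51  0.55  1.26] op 0.0118
```

View pics/w4.png

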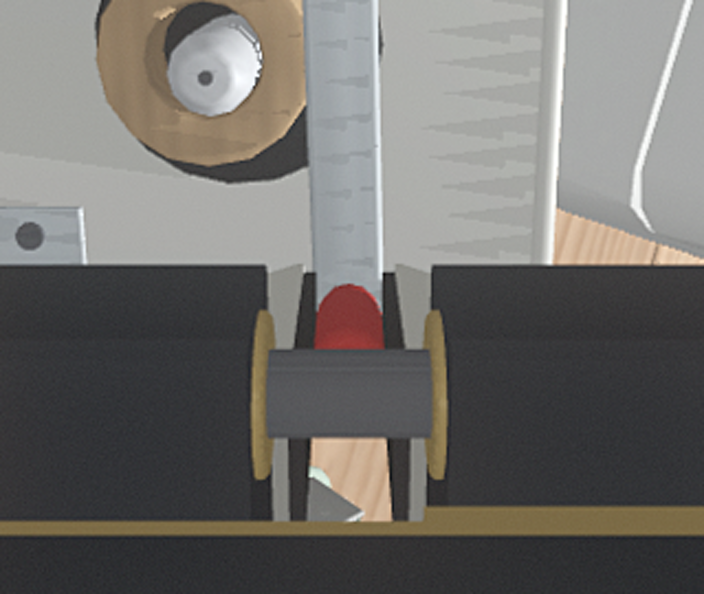

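The knob is gripped at 11.8 mm opening, so I'll swing the arm open.

Run:
```python
from h import *
from workcell import ctrl
for th in np.linspace(.02,1.5,10)[1:]:
    ctrl.move_l(kt(th,.031),TE(np.degrees(th-.02)),velocity=.09)
    s=ctrl.sense(); print(round(th,2),s['force'].round(1),round(s['opening'],4),round(s['t'],2))
ctrl.move_gripper(.035); st(ctrl)
ctrl.move_l(kt(1.5,.075),velocity=.12)
i=ctrl.camera_info("wrist");p,d=ctrl.capture("wrist"); cv2.imwrite("pics/w5.png",p); np.save("pics/w5.npy",d); st(ctrl)
```

```text
0.18 [-0.7  1.8  2.1] 0.0118 7.43
0.35 [0.5 1.2 1.2] 0.0119 7.76
0.51 [0.7 2.5 0.7] 0.0113 8.08
0.68 [0.3 2.6 0.9] 0.0115 8.41
0.84 [-0.6  1.8  0.1] 0.0117 8.73
1.01 [-0.2  1.5  0.7] 0.0115 9.06
1.17 [-0.1  1.2  0.3] 0.0116 9.38
1.34 [ 0.5  0.8 -0.4] 0.0114 9.71
1.5 [ 0.6  0.9 -0.4] 0.0116 10.03
 t 10.64 loc [0.1148 0.0432 0.012 ] pos [0.6669 0.0039 0.1454] F [-1.13 -0.22  0.63] op 0.0352
 t 11.21 loc [0.1145 0.043  0.0555] pos [0.655  0.0295 0.1785] F [ 0.54 -0.04 -0.79] op 0.0351
```

View pics/w5.png

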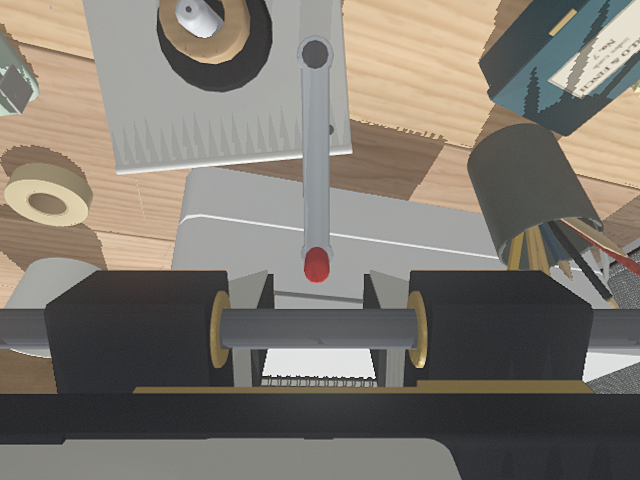

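The keeper arm is open to about 1.5 rad. Next I'll take the core.

Run:
```python
from h import *
from workcell import ctrl
ctrl.move_gripper(.056)
ctrl.move_l(W([.08,.02,.075]),velocity=.2)
ctrl.move_pose(W([-.001,0,.06]),TE(0)); st(ctrl)
p,d=ctrl.capture("wrist"); cv2.imwrite("pics/w6.png",p)
print(ctrl.move_l(W([-.001,0,.003+TIP]),velocity=.1,contact_N=4)); st(ctrl)
ctrl.move_gripper(.03,8); st(ctrl,"grip")
p,d=ctrl.capture("wrist"); cv2.imwrite("pics/w7.png",p)
```

```text
t 13.66 loc [-0.0006  0.0003  0.0599] pos [0.5784 0.0946 0.1079] F [0.39 0.22 0.6 ] op 0.0563
False
 t 14.62 loc [-0.0008  0.0004 -0.0156] pos [0.5985 0.0507 0.0499] F [ 0.04  0.24 -0.46] op 0.0557
grip t 15.04 loc [-0.001   0.0003 -0.0155] pos [0.5984 0.0508 0.0499] F [-1.02  1.88  3.58] op 0.039
```

View pics/w7.png

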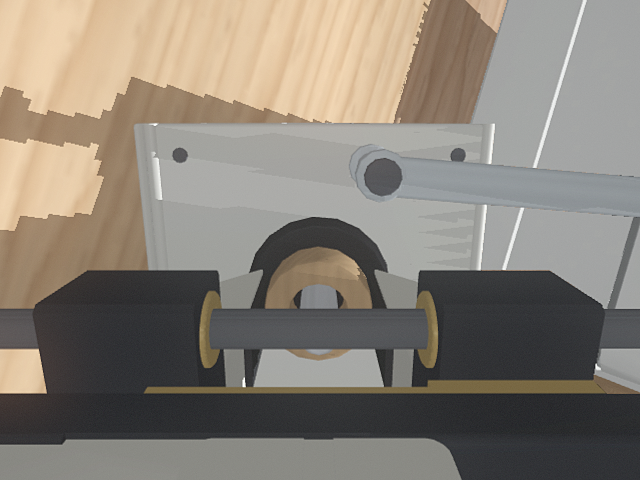

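Run:
```python
from h import *
from workcell import ctrl
def circ(Q):
    A=np.c_[2*Q[:,:2],np.ones(len(Q))]; b=(Q[:,:2]**2).sum(1); s=np.linalg.lstsq(A,b,rcond=None)[0]; return s[:2],np.sqrt(s[2]+s[0]**2+s[1]**2)
for n in("scene","side"):
    i=ctrl.camera_info(n); C=cloud(i,np.load(f"pics/{n}0.npy")); p=cv2.imread(f"pics/{n}0.png"); hsv=cv2.cvtColor(p,cv2.COLOR_BGR2HSV)
    m=(np.abs(C[...,0]-.5)<.12)&(np.abs(C[...,1]+.33)<.12)&(C[...,2]>.02)&(C[...,2]<.079)&(hsv[...,1]<40)
    Q=C[m]; print(n,m.sum(),Q.min(0),Q.max(0)); top=Q[Q[:,2]>.07]; print("rim",circ(top),len(top))
    for nm,u in (("beige",C[(np.abs(C[...,0]-.48)<.06)&(np.abs(C[...,1]+.16)<.05)&(C[...,2]>.016)&(C[...,2]<.024)]),("tan",C[(np.abs(C[...,0]-.37)<.05)&(np.abs(C[...,1]+.12)<.04)&(C[...,2]>.012)&(C[...,2]<.04)])):
        print(nm,len(u),np.percentile(u,[1,99],axis=0).round(3).tolist())
ctrl.move_l(W([-.001,0,.085]),velocity=.12); st(ctrl)
p,d=ctrl.capture("wrist"); cv2.imwrite("pics/w8.png",p)
```

```text
scene 8245 [ 0.38008536 -0.42865505  0.02000604] [ 0.61998434 -0.2100174   0.07899792]
rim (array([ 0.53467016, -0.33381747]), np.float64(0.08244131817679567)) 1615
beige 512 [[0.451, -0.203, 0.016], [0.513, -0.141, 0.02]]
tan 779 [[0.337, -0.16, 0.012], [0.39, -0.109, 0.03]]
side 1732 [ 0.38009422 -0.39471714  0.02004104] [ 0.60494433 -0.21003694  0.07899035]
rim (array([ 0.5031758 , -0.29503498]), np.float64(0.07835309278321177)) 332
beige 281 [[0.456, -0.2, 0.016], [0.517, -0.137, 0.022]]
tan 457 [[0.341, -0.158, 0.013], [0.395, -0.102, 0.031]]
 t 16.08 loc [-0.0012 -0.0005  0.0843] pos [0.5711 0.109  0.1262] F [ 0.79  0.44 -0.05] op 0.0391
```

View pics/w8.png

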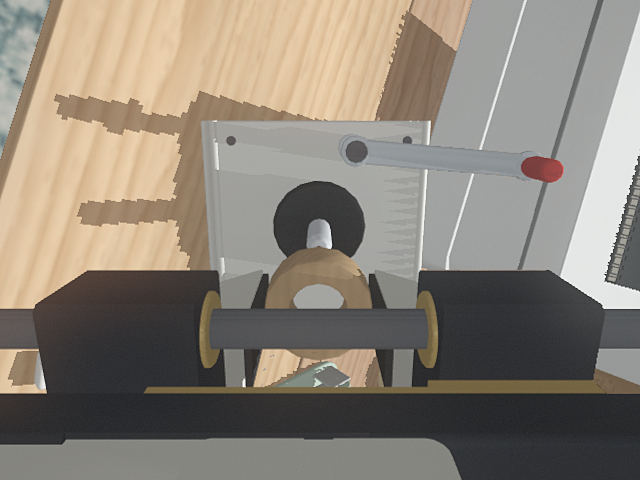

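Run:
```python
from h import *
from workcell import ctrl
E0=[-np.pi/2,0,-np.pi/2]
ctrl.move_l(W([-.001,0,.085])+[0,-.02,.10],velocity=.25)
print(ctrl.inverse_kinematics([.49,-.37,.2],E0))
ctrl.move_pose([.49,-.37,.2],E0); st(ctrl)
import pickle
i=ctrl.camera_info("wrist");p,d=ctrl.capture("wrist"); cv2.imwrite("pics/w9.png",p); np.save("pics/w9.npy",d); pickle.dump(i,open("pics/w9.pkl","wb"))
```

```text
[-0.77151107  0.51268254  1.27317391  0.          1.35573621 -0.77151107]
 t 18.9 loc [ 0.3539 -0.272  -0.1178] pos [ 0.4903 -0.3693  0.1996] F [-0.16  0.56  0.88] op 0.0388
```

View pics/w9.png

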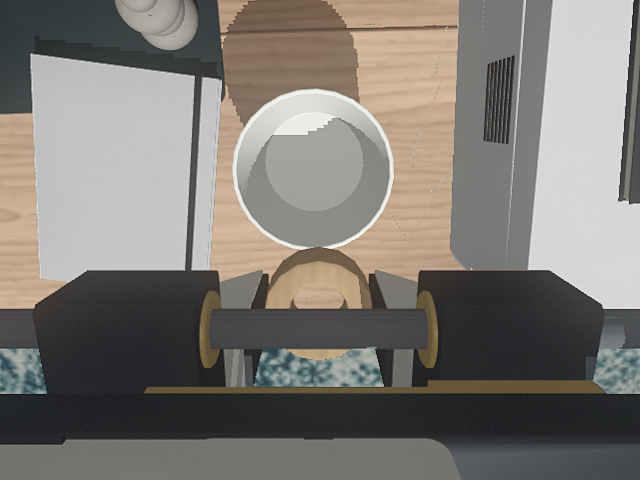

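Run:
```python
from h import *
from workcell import ctrl
import pickle
i=pickle.load(open("pics/w9.pkl","rb")); C=cloud(i,np.load("pics/w9.npy"))
c=plane_hit(i,[(313,169),(234,169),(392,169),(313,90),(313,248)],np.array([0,0,.08]),np.array([0,0,1.])); print(c.round(4))
for u,v in [(560,150),(520,150),(470,150),(500,240),(600,250),(530,60)]: print((u,v),C[v,u].round(3))
p=c[0]
for yaw in (-np.pi/2,0,np.pi): print(yaw,ctrl.inverse_kinematics([p[0],p[1],.06],[-np.pi/2,0,yaw]))
```

```text
[[ 0.4862 -0.3353  0.08  ]
 [ 0.4319 -0.3354  0.08  ]
 [ 0.5404 -0.3352  0.08  ]
 [ 0.4862 -0.2837  0.08  ]
 [ 0.4861 -0.392   0.08  ]]
(560, 150) [ 0.615 -0.317  0.151]
(520, 150) [ 0.603 -0.319  0.131]
(470, 150) [ 0.604 -0.325  0.047]
(500, 240) [ 0.607 -0.377  0.11 ]
(600, 250) [ 0.643 -0.371  0.152]
(530, 60) [ 0.601 -0.272  0.135]
-1.5707963267948966 [-0.73354779  0.60702627  1.52393741  0.          1.01062898 -0.73354779]
0 [-0.73354779  0.60702627  1.52393741  0.          1.01062898 -2.30434411]
3.141592653589793 [-7.33547788e-01  6.07026269e-01  1.52393741e+00 -4.44089210e-16
  1.01062898e+00  8.37248539e-01]
```

Run:
```python
from h import *
from workcell import ctrl
import pickle
c=[.485,-.337]
ctrl.move_l([*c,.15],velocity=.2)
print(ctrl.move_l([*c,.05],velocity=.12,contact_N=5)); st(ctrl)
ctrl.move_gripper(.052); ctrl.pause(.2)
ctrl.move_l([*c,.13],velocity=.2)
ctrl.move_l([.47,-.25,.2],velocity=.25); st(ctrl)
i=ctrl.camera_info("wrist");p,d=ctrl.capture("wrist"); cv2.imwrite("pics/w10.png",p); np.save("pics/w10.npy",d); pickle.dump(i,open("pics/w10.pkl","wb"))
p,d=ctrl.capture("scene"); cv2.imwrite("pics/scene2.png",p)
```

```text
False
 t 20.38 loc [ 0.2347 -0.2632 -0.212 ] pos [ 0.4855 -0.3376  0.0509] F [ 0.69  0.68 -0.71] op 0.0385
 t 22.21 loc [ 0.2639 -0.2414 -0.0434] pos [ 0.4698 -0.2502  0.1988] F [-0.25 -0.66  0.62] op 0.0522
```

View pics/w10.png

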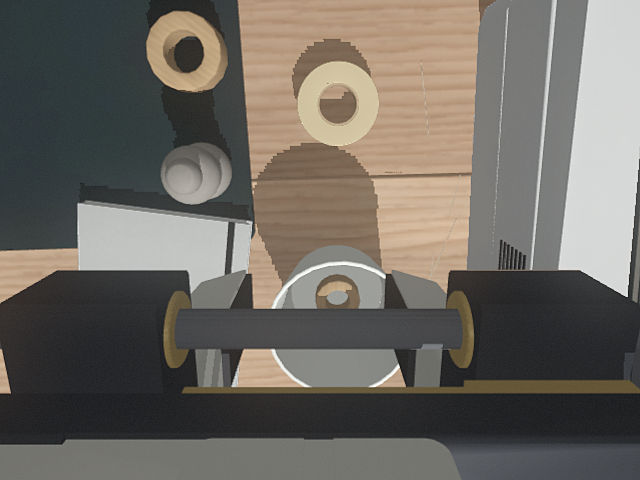

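View pics/scene2.png

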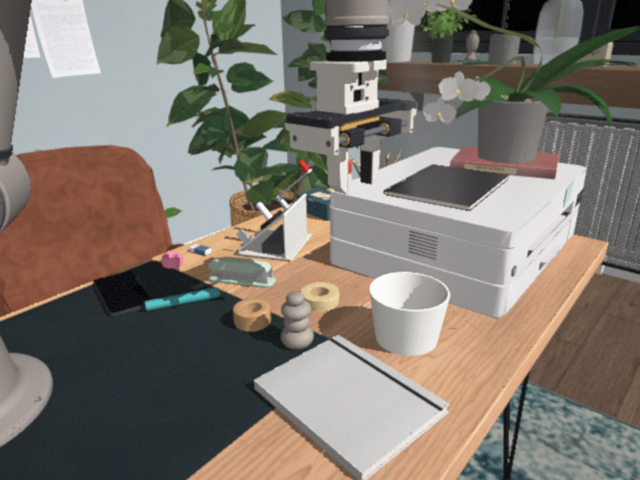

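The core is in the cup, with its ring visible at wrist (338,290). The cup is still upright. The beige roll is at wrist (338,104).

Run:
```python
from h import *
from workcell import ctrl
import pickle
i=pickle.load(open("pics/w10.pkl","rb")); p=cv2.imread("pics/w10.png"); C=cloud(i,np.load("pics/w10.npy"))
m=((C[...,2]>.012)&(C[...,2]<.026)).astype(np.uint8); m[:50]=0; m[155:]=0; m[:,:280]=0; m[:,400:]=0
cs=cv2.findContours(m,cv2.RETR_CCOMP,cv2.CHAIN_APPROX_NONE)[0]
ez=np.array([0,0,1.])
for c in cs:
    if len(c)<40: continue
    Q=plane_hit(i,c[:,0],ez*.019,ez)
    A=np.c_[2*Q[:,:2],np.ones(len(Q))]; b=(Q[:,:2]**2).sum(1); s=np.linalg.lstsq(A,b,rcond=None)[0]; print(len(c),"center",s[:2],"r",np.sqrt(s[2]+s[0]**2+s[1]**2))
print("top z",np.median(C[m>0][:,2]), C[380-200,190],C[165,185])
T=tool_R(ez,np.array([1,-1,0.])); T2=tool_R(ez,np.array([-1,1,0.]))
for t in (T,T2): print(eul(t),ctrl.inverse_kinematics([.485,-.17,-.016],eul(t)))
```

```text
233 center [ 0.48460023 -0.17148735] r 0.03202655208242769
110 center [ 0.48437279 -0.17172879] r 0.015012943462985996
top z 0.018550279193085634 [ 0.38072337 -0.22390231  0.07991831] [ 0.37771536 -0.21373892  0.07880342]
[-1.57079633  0.         -2.35619449] [-4.86345121e-01  6.13755568e-01  1.80360583e+00 -4.44089210e-16
  7.24231253e-01  2.99053042e-01]
[-1.57079633  0.          0.78539816] [-4.86345121e-01  6.13755568e-01  1.80360583e+00 -4.44089210e-16
  7.24231253e-01 -2.84253961e+00]
```

Run:
```python
from h import *
from workcell import ctrl
p=cv2.imread("pics/w10.png"); cv2.imwrite("pics/w10c.png",cv2.resize(p[45:165,130:400],None,fx=2.9,fy=2.9,interpolation=2))
ez=np.array([0,0,1.]); E=eul(tool_R(ez,np.array([1,-1,0.]))); c=[.4846,-.1714]
ctrl.move_gripper(.084)
ctrl.move_pose([*c,.05],E); st(ctrl)
print(ctrl.move_l([*c,.0025+TIP],velocity=.1,contact_N=6)); st(ctrl)
p,d=ctrl.capture("wrist"); cv2.imwrite("pics/w11.png",p)
```

```text
t 23.92 loc [ 0.119  -0.1949 -0.1151] pos [ 0.4853 -0.1719  0.0506] F [-0.15 -0.07  0.69] op 0.084
False
 t 24.73 loc [ 0.0759 -0.195  -0.166 ] pos [ 0.485  -0.1717 -0.016 ] F [ 0.32  0.07 -0.31] op 0.0837
```

View pics/w10c.png

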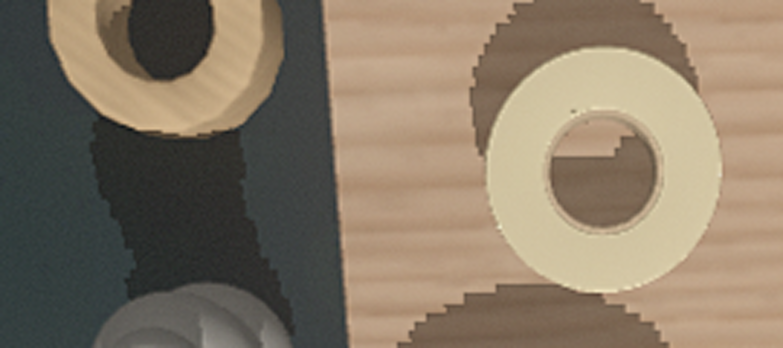

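View pics/w11.png

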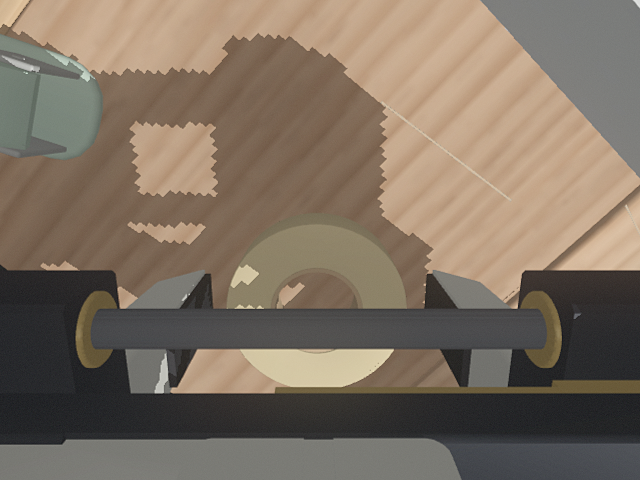

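Run:
```python
from h import *
from workcell import ctrl
import pickle
ctrl.move_gripper(.055,18); st(ctrl,"grip")
s=ctrl.sense()['tool_pos']
ctrl.move_l([s[0],s[1],.15],velocity=.2); st(ctrl)
ctrl.move_pose(W([0,0,.155]),TE(0)); s=st(ctrl)
i=ctrl.camera_info("wrist");p,d=ctrl.capture("wrist"); cv2.imwrite("pics/w12.png",p); np.save("pics/w12.npy",d); pickle.dump((i,s),open("pics/w12.pkl","wb"))
```

```text
grip t 25.24 loc [ 0.0756 -0.1951 -0.1659] pos [ 0.4848 -0.1715 -0.0161] F [-1.04  0.56  4.  ] op 0.0636
 t 26.23 loc [ 0.1812 -0.1956 -0.0391] pos [ 0.4841 -0.1711  0.1489] F [ 0.07  0.72 -0.79] op 0.064
 t 27.69 loc [ 0.0003 -0.0004  0.1542] pos [0.553  0.1489 0.1807] F [-0.63  0.61 -0.29] op 0.0639
```

View pics/w12.png

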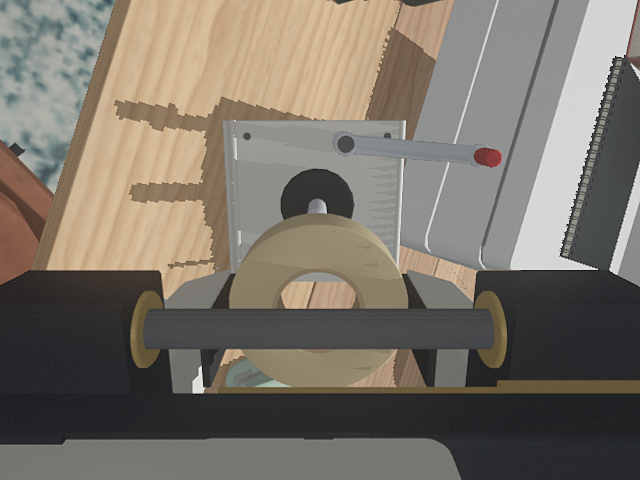

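Run:
```python
from h import *
import pickle
i,s=pickle.load(open("pics/w12.pkl","rb")); p=cv2.imread("pics/w12.png"); C=cloud(i,np.load("pics/w12.npy")); T=rm(s['eef_rot']); L=(C-s['tool_pos'])@T
for u,v in [(318,245),(270,270),(365,270),(250,290),(318,380),(318,225),(300,365)]: print((u,v),L[v,u].round(4),p[v,u])
hsv=cv2.cvtColor(p,cv2.COLOR_BGR2HSV)
m=(L[...,1]>-.06)&(L[...,1]<.01)&(hsv[...,0]>15)&(hsv[...,0]<35)&(hsv[...,1]>50)
yt=L[...,1][m]; print(m.sum(),np.percentile(yt,[2,20,50,80,98]))
Q=L[m]; 
top=np.median(yt); f=m&(np.abs(L[...,1]-top)<.0015)
c,n=fitplane(L[f]); print("face plane n",n, "y",c)
h=cv2.convexHull(np.argwhere(f)[:,::-1].astype(np.int32))[:,0]
# ray to plane y=top in tool frame
P=(plane_hit(i,h,s['tool_pos']+T[:,1]*top,T[:,1])-s['tool_pos'])@T
k=(h[:,1]<268)
def circ(Q):
    A=np.c_[2*Q,np.ones(len(Q))]; b=(Q**2).sum(1); s=np.linalg.lstsq(A,b,rcond=None)[0]; return s[:2],np.sqrt(s[2]+s[0]**2+s[1]**2)
print(circ(P[k][:,[0,2]]),k.sum())
k2=(h[:,1]<268)|((h[:,1]>352)&(h[:,1]<386)); print(circ(P[k2][:,[0,2]]))
# with known r=.0325
print("extremes x", P[:,0].min(), P[:,0].max(),"z",P[:,2].min(),P[:,2].max())
# rod in tool frame seen here
mm=(np.abs(((C-o)@S)[...,0])<.012)&(np.abs(((C-o)@S)[...,1])<.012)&(((C-o)@S)[...,2]>.02); print("rod spindle",((C-o)@S)[mm].mean(0),mm.sum())
fl=(hsv[...,2]<60)&(np.abs(((C-o)@S)[...,2])<.006); fl[:160]=0; fl[225:]=0; fl[:,:270]=0; fl[:,360:]=0
h=cv2.convexHull(np.argwhere(fl)[:,::-1].astype(np.int32))[:,0]; h=h[h[:,1]<205]; P=(plane_hit(i,h,o,S[:,2])-o)@S; print("flange",circ(P[:,:2]))
```

```text
(318, 245) [-0.025  -0.0346 -0.0001] [112 139 152]
(270, 270) [-0.0158 -0.0343 -0.017 ] [ 99 126 136]
(365, 270) [-0.0158 -0.0345  0.0163] [108 136 145]
(250, 290) [-0.0084 -0.0348 -0.0242] [ 99 126 136]
(318, 380) [ 0.0275 -0.0352 -0.0001] [106 133 144]
(318, 225) [-0.0322 -0.0349 -0.0001] [108 136 145]
(300, 365) [ 0.0214 -0.0349 -0.0068] [109 137 147]
15617 [-0.03576206 -0.03501475 -0.0344913  -0.03387536 -0.02040333]
face plane n [-2.98174636e-04 -9.99999496e-01  9.58869653e-04] y [-4.78936373e-03 -3.45494713e-02  1.93657815e-05]
(array([-9.37611108e-04,  1.34820642e-05]), np.float64(0.03192583614003779)) 21
(array([-2.99840041e-04,  2.45941316e-05]), np.float64(0.03246184319074335))
extremes x -0.03276031740742464 0.030526719825259334 z -0.03382762590154709 0.032883508532734265
rod spindle [-0.00128379  0.00727491  0.09131254] 225
flange (array([-0.00108859,  0.00180757]), np.float64(0.0279946611656647))
```

Run:
```python
from h import *
from workcell import ctrl
x,y=-.0002+.0003,.0009
ctrl.move_l(W([x,y,.06]),velocity=.15); st(ctrl)
print(ctrl.move_l(W([x,y,.034]),velocity=.06,contact_N=5)); st(ctrl)
p,d=ctrl.capture("wrist"); cv2.imwrite("pics/w13.png",p)
p,d=ctrl.capture("side"); cv2.imwrite("pics/side3.png",cv2.resize(p[200:350,170:350],None,fx=4,fy=4,interpolation=2))
```

```text
t 28.52 loc [0.0006 0.0013 0.0605] pos [0.5796 0.0946 0.1091] F [-0.4   0.57 -0.96] op 0.0642
False
 t 29.11 loc [0.0001 0.0008 0.0337] pos [0.5861 0.0791 0.0883] F [-0.66  1.05 -0.12] op 0.0643
```

View pics/w13.png

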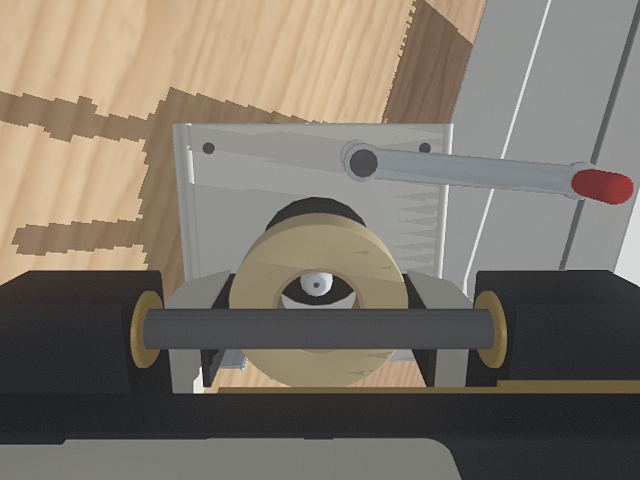

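View pics/side3.png

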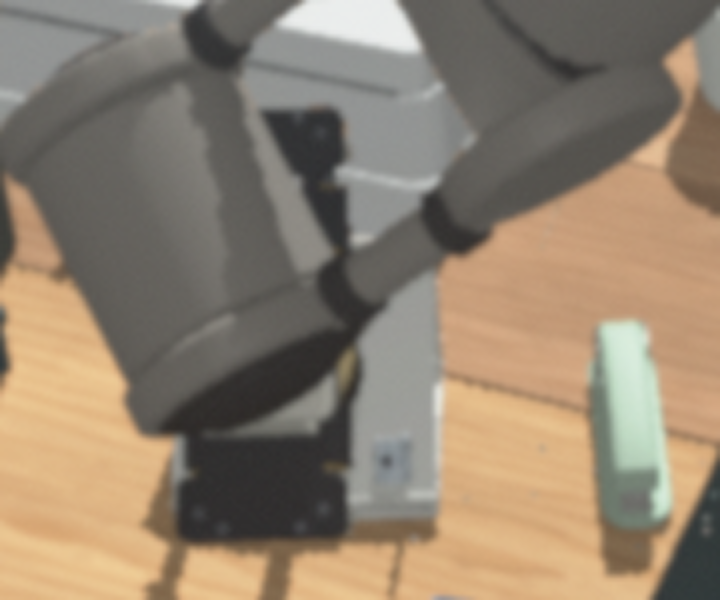

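Run:
```python
from h import *
from workcell import ctrl
p=cv2.imread("pics/w13.png"); cv2.imwrite("pics/w13c.png",cv2.resize(p[200:400,220:420],None,fx=3,fy=3,interpolation=cv2.INTER_CUBIC))
```

```text
(no output)
```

View pics/w13c.png

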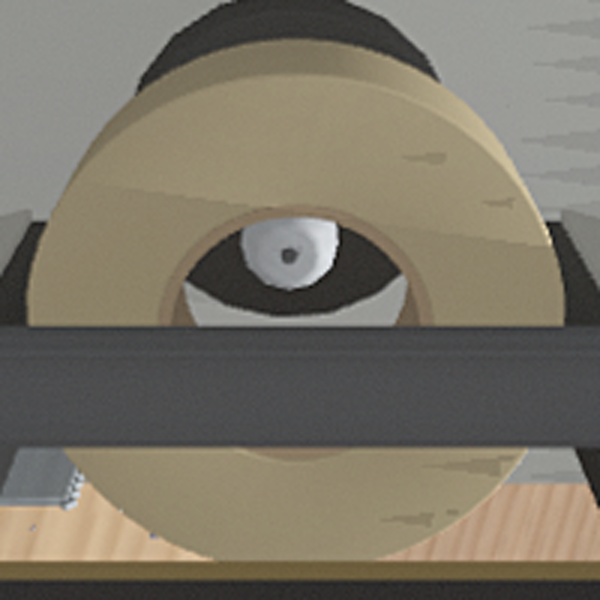

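Run:
```python
from h import *
from workcell import ctrl
x,y=-.001,-.0004
ctrl.move_l(W([x,y,.032]),velocity=.05); st(ctrl)
p,d=ctrl.capture("wrist"); cv2.imwrite("pics/w14.png",p)
for z in (.020,.010,0,-.008):
    h=ctrl.move_l(W([x,y,z]),velocity=.06,contact_N=6); st(ctrl,str(h))
    if h: break
p,d=ctrl.capture("wrist"); cv2.imwrite("pics/w15.png",p)
```

```text
t 29.46 loc [-0.0011 -0.0005  0.032 ] pos [0.585  0.0784 0.0862] F [ 0.26 -0.07 -0.53] op 0.0642
False t 29.86 loc [-0.0011 -0.0008  0.0193] pos [0.5881 0.0708 0.0765] F [-0.24  0.81  0.43] op 0.0642
False t 30.18 loc [-0.0011 -0.0007  0.0095] pos [0.5908 0.065  0.069 ] F [-1.14  0.47 -0.37] op 0.0643
False t 30.49 loc [-0.0011 -0.0007 -0.0005] pos [0.5934 0.0592 0.0613] F [ 0.18  1.08 -0.36] op 0.0643
False t 30.77 loc [-0.0011 -0.0007 -0.0084] pos [0.5956 0.0546 0.0552] F [-0.53 -0.75  0.28] op 0.0641
```

View pics/w15.png

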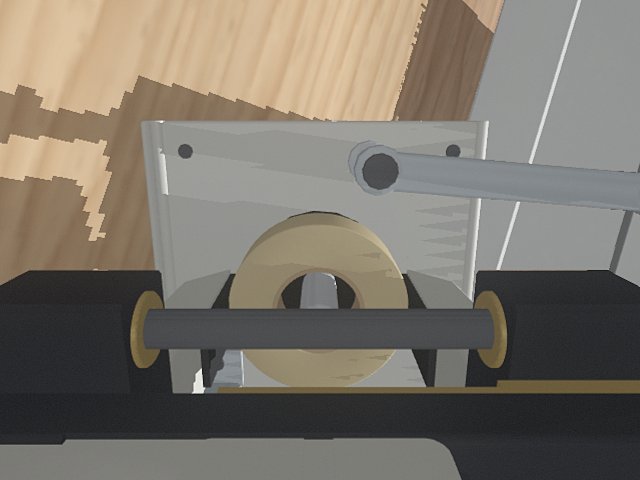

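Run:
```python
from h import *
from workcell import ctrl
x,y=-.001,-.0005
h=ctrl.move_l(W([x,y,-.019]),velocity=.04,contact_N=6); st(ctrl,str(h)); ctrl.pause(.1); s=st(ctrl); print("axial",s['force']@S[:,2])
ctrl.move_gripper(.078); ctrl.pause(.2); s=st(ctrl,"released"); 
z=((s['tool_pos']-o)@S)[2]
ctrl.move_l(W([x,y,.10]),velocity=.15); st(ctrl)
p,d=ctrl.capture("wrist"); cv2.imwrite("pics/w16.png",p)
```

```text
True t 31.12 loc [-0.0011 -0.0001 -0.0172] pos [0.5985 0.0497 0.0485] F [-0.22  0.08  0.46] op 0.0636
 t 31.22 loc [-0.0014 -0.0003 -0.0172] pos [0.5981 0.0499 0.0483] F [ 0.36 -0.21 -0.95] op 0.0639
axial -0.9450423224203633
released t 31.91 loc [-0.0014 -0.0002 -0.0169] pos [0.5981 0.0501 0.0485] F [-0.04 -0.12 -0.62] op 0.0781
 t 32.84 loc [-0.0012 -0.001   0.0993] pos [0.5666 0.1176 0.1377] F [-1.91 -0.27 -0.55] op 0.0781
```

View pics/w16.png

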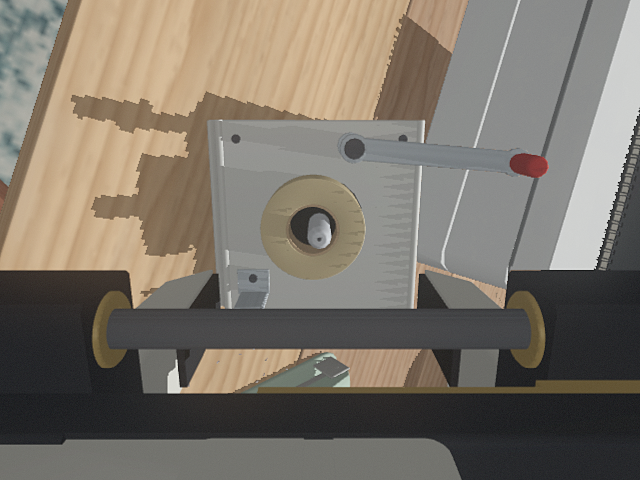

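Run:
```python
from h import *
from workcell import ctrl
i=ctrl.camera_info("wrist"); p,d=ctrl.capture("wrist"); C=cloud(i,d); L=(C-o)@S; hsv=cv2.cvtColor(p,cv2.COLOR_BGR2HSV)
m=(hsv[...,1]>50)&(hsv[...,0]>15)&(hsv[...,0]<35)&(np.abs(L[...,2]-.019)<.006); m[:170]=0;m[265:]=0;m[:,:255]=0;m[:,370:]=0
m=cv2.erode(m.astype(np.uint8),np.ones((3,3)))>0
c,n=fitplane(C[m]); print("roll face",(S.T@(c-o)).round(4),(S.T@n).round(4),m.sum())
g=(np.abs(L[...,2]+.008)<.004)&(hsv[...,1]<30); g[:125]=0;g[262:]=0;g[:,:225]=0;g[:,410:]=0
c2,n2=fitplane(C[g]); print("plate",(S.T@(c2-o)).round(4),(S.T@n2).round(4)); print("face above plate",((C[m]-c2)@n2).mean(), "tilt deg",np.degrees(np.arccos(n@n2)))
# knob location
k=((hsv[...,1]>130)&((hsv[...,0]<8)|(hsv[...,0]>172))&(L[...,2]>.046)); k[:140]=0;k[190:]=0;k[:,:500]=0; print("knob top",L[k].mean(0))
```

```text
roll face [-0.005   0.0045  0.0188] [ 2.e-04 -3.e-04  1.e+00] 5146
plate [-0.0045  0.0238 -0.0081] [0.e+00 1.e-04 1.e+00]
face above plate 0.026931833264239445 tilt deg 0.02426477743089128
knob top [0.11173529 0.04262369 0.05177418]
```

The roll is seated: its face is 26.9 mm above the plate against 27 expected, with no tilt. Now I'll close the keeper.

Run:
```python
from h import *
from workcell import ctrl
ctrl.move_gripper(.036)
a=np.degrees(1.48)
ctrl.move_pose(kt(1.5,.080),TE(a)); st(ctrl)
print(ctrl.move_l(kt(1.5,.031),velocity=.1,contact_N=5)); st(ctrl)
ctrl.move_gripper(.006,5); s=st(ctrl,"grip")
if s['opening']>.009:
  for th in np.linspace(1.5,.06,10)[1:]:
    ctrl.move_l(kt(th,.031),TE(np.degrees(th-.02)),velocity=.09)
    s=ctrl.sense(); print(round(th,2),s['force'].round(1),round(s['opening'],4),round(s['t'],2))
  print(ctrl.move_l(kt(-.03,.031),TE(-2.5),velocity=.03,contact_N=6)); st(ctrl,"closed")
p,d=ctrl.capture("wrist"); cv2.imwrite("pics/w17.png",p)
```

```text
t 35.31 loc [0.1145 0.0432 0.061 ] pos [0.6537 0.0328 0.1827] F [0.09 0.13 0.58] op 0.0361
False
 t 35.95 loc [0.1149 0.0434 0.012 ] pos [0.667  0.0039 0.1454] F [0.02 0.11 0.24] op 0.0362
grip t 36.47 loc [0.1149 0.0435 0.0124] pos [0.667  0.0042 0.1457] F [-1.04  0.77  1.61] op 0.0118
1.34 [-1.1  1.9  1.6] 0.0115 36.78
1.18 [-0.8  1.6  2.7] 0.012 37.1
1.02 [-0.5  0.8  3.4] 0.0116 37.42
0.86 [-0.1  1.   1.9] 0.0113 37.73
0.7 [0.5 0.8 0.5] 0.0117 38.05
0.54 [-0.3  0.1  0.6] 0.0116 38.37
0.38 [-0.7 -0.1 -0.6] 0.0116 38.68
0.22 [-0.5 -1.3 -1.2] 0.0112 39.0
0.06 [-0.5 -1.1 -1. ] 0.012 39.32
True
closed t 39.67 loc [ 0.0189 -0.045   0.0118] pos [0.5562 0.0342 0.0836] F [ 1.85 -2.92  3.51] op 0.0114
```

View pics/w17.png

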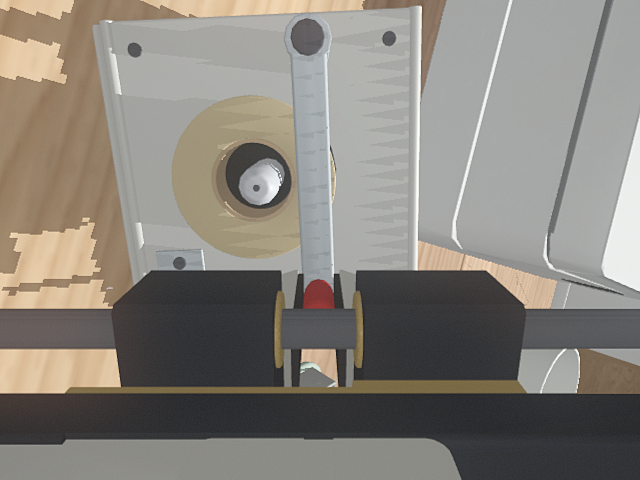

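Run:
```python
from h import *
from workcell import ctrl
ctrl.move_gripper(.04); st(ctrl)
ctrl.move_l(kt(-.012,.085),velocity=.15); st(ctrl)
# view pose as in first axial view
rel=None
i=ctrl.camera_info("wrist"); s=ctrl.sense(); T=rm(s['eef_rot']); rel=T.T@rm(i['rotation']); off=T.T@(i['origin']-s['tool_pos'])
cx=S[:,1]; Cn=np.c_[cx,np.cross(S[:,2],cx),S[:,2]]; Tn=Cn@rel.T
ctrl.move_pose(W([.05,0,.31])-Tn@off,eul(Tn)); st(ctrl)
i=ctrl.camera_info("wrist"); p,d=ctrl.capture("wrist"); cv2.imwrite("pics/w18.png",p); C=cloud(i,d); L=(C-o)@S; hsv=cv2.cvtColor(p,cv2.COLOR_BGR2HSV)
k=((hsv[...,1]>130)&((hsv[...,0]<8)|(hsv[...,0]>172))&(L[...,2]>.048)); k[260:]=0; print("knob top",L[k].mean(0),k.sum())
m=(hsv[...,2]<110)&(np.abs(L[...,2]-.0275)<.004)&(np.hypot(L[...,0]-.02,L[...,1]-.05)<.012); print("pivot",L[m].mean(0))
a=L[k].mean(0)-L[m].mean(0); print("angle",np.arctan2(a[0],-a[1]))
f=(hsv[...,1]>45)&(hsv[...,0]>15)&(hsv[...,0]<35)&(np.abs(L[...,2]-.019)<.006)&(np.hypot(L[...,0],L[...,1])<.03); print("roll face z",np.median(L[f][:,2]),f.sum())
p,d=ctrl.capture("scene"); cv2.imwrite("pics/scene4.png",p)
p,d=ctrl.capture("side"); cv2.imwrite("pics/side4.png",p)
```

```text
t 40.39 loc [ 0.0171 -0.046   0.0113] pos [0.5548 0.0347 0.082 ] F [ 1.24  0.31 -0.94] op 0.04
 t 40.91 loc [ 0.0187 -0.0451  0.0659] pos [0.5417 0.0659 0.1249] F [-0.33 -0.89 -0.62] op 0.04
 t 42.71 loc [ 0.07   -0.0003  0.1214] pos [0.5839 0.0812 0.2004] F [ 0.08  0.11 -0.05] op 0.0404
knob top [ 0.01957393 -0.04436119  0.05115773] 273
pivot [0.0190106  0.04972755 0.02829103]
angle 0.005987114257839804
roll face z 0.018794371104396128 3214
```

View pics/w18.png

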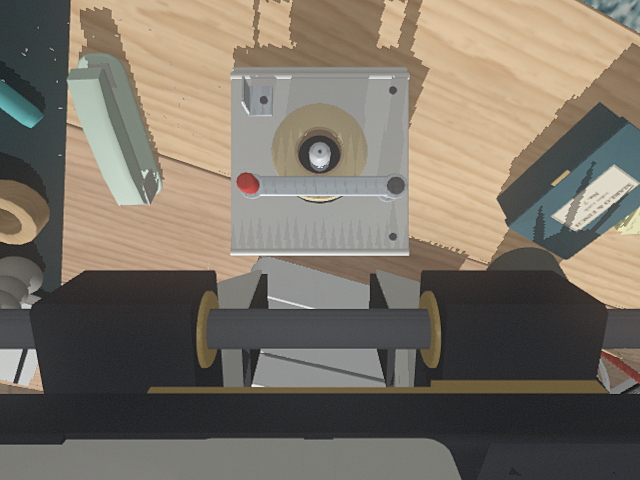

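View pics/scene4.png

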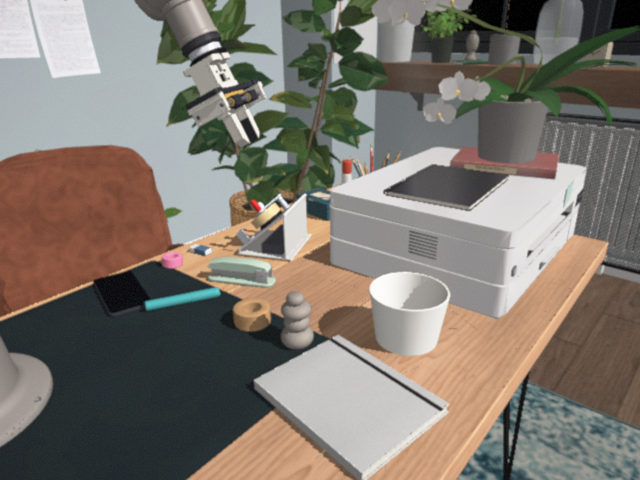

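View pics/side4.png

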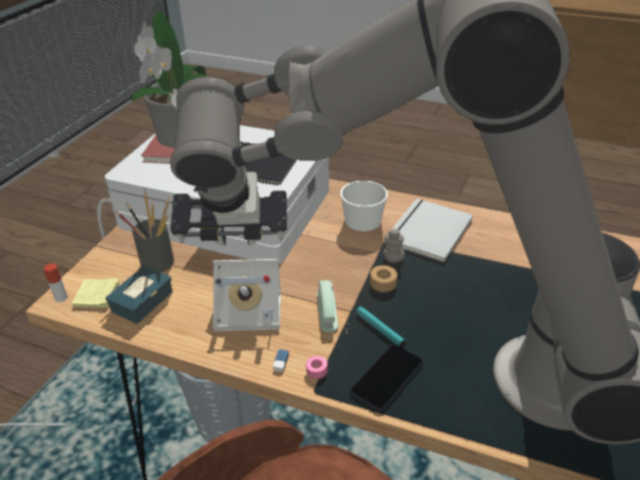

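The final views show the roll on the spindle at wrist (319,150), with the keeper closed over it from (247,183) to (396,185). The cup is upright at scene (408,312). The stapler, pebbles and eraser are where they started, and the gripper touches nothing, so I'm handing in.

Run:
```python
from workcell import ctrl
ctrl.job_done(); print(ctrl.sense()['t'])
```

```text
the job is handed in; nothing more can be done
the job is handed in; nothing more can be done
```

The job is done and handed in at about 43 s of the 72 s allowed. I swung the keeper open to about 1.5 rad, dropped the spent core in the waste cup and slid the new roll onto the spindle. I then closed the keeper until it met a stop.

**Last checks**
- **Roll:** its face sits 26.9 mm above the plate (27 mm expected), with no measurable tilt.
- **Keeper:** measured at about 0.006 rad, so closed.
- **Core:** it was seen inside the cup right after the drop, and the cup is still standing. I did not look inside the cup again at the end.
- **Stapler, pebbles, eraser:** they look unmoved in the scene and side views. I compared these by eye, without measuring.

**What disagreed**
- **Fingertips:** all three cameras showed the fingertips about 19 mm behind the reported TCP, where the description says 19 mm ahead. My first grip closed above the knob without touching it. I then worked from the measured tip position and the later grips held.
- **Spindle position:** two wrist views differed by about 2 mm. I aligned the roll by looking at the rod through its hole just before sliding it on.

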